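# Close the sample bottle: find the thread backwards, then screw the cap home

### The arm

A 6-joint arm with a two-finger parallel gripper is mounted at the origin on the work surface. World frame = base frame: x ahead of the robot, y to its left, z up, the work surface at z = 0. Lengths are in m, angles in rad, forces in N, time in s.
With the tool pointing down it reaches from about 0.325 to 0.75 m from the base axis. Payload 7.6 kg.
Tool frame: the origin (TCP) lies at the very end of the fingers, on their centre line; the grasp point (between the pads) lies 19 mm behind it; z points along the fingers, y is the direction in which the jaws open and shut (so a half turn about z gives the same grasp; the last joint's range is limited). The gripper opens to 85 mm and grips with 20 to 120 N. Pads are 22 mm wide; open, the fingers measure 114 mm over their backs; the gripper's body (76 mm by 85 mm) begins 54 mm behind the grasp point. The pads swing forward as they close: fully open they stand 13 mm farther back than shut.
Start: joints at [-0.07, 0.052, 1.401, -0, 1.689, -0.07], TCP at [0.525, 0, 0.209] pointing down, gripper open.
Joint ranges: [-2.9, 2.9], [-0.91, 2.17], [0.12, 2.37], [-1.06, 4.2], [0.26, 2.73], [-2.93, 2.93]. Speed limits (rad/s): [2.57, 2.57, 3.01, 3.14, 3.14, 3.14].

### API

Orientations are given as a rotation vector (axis times angle).
In Python, from workcell import * gives the robot as it stands. The module is installed in compiled form; this text tells all that it offers.
- The arm moves only by the tool step_arm, never from a script. Its argument "motion" is text: rows parted by semicolons, each of 6 numbers parted by spaces: the shift along the tool's x, y, z in cm, then the turn, a rotation vector about the tool's x, y, z in degrees. In form: x y z ax ay az; .... A call has 1 to 8 rows; each row shifts and turns the pose as measured when the row begins, along the tool's axes as they then stand; what a row does not reach is not made up. A row lasts 1/10 s, in which the tool goes at most 50 mm and 8.59 degrees, less where a joint would pass 70% of its speed; a pose out of reach is approached as far as the arm can. A call is refused whole if a number of a shift passes 5 or a number of a turn 8.59, either way. A call with a gripper value outside its range is refused whole. "fingers" is the closure, from 0 (fully open) to 1 (shut), set as the call begins (left out, the last holds). The fingers move at their own pace and stop on an object; the grip force is fixed at half the most. Time passes only in rows, so rows that do not move let the fingers close. It gives the time, the measured TCP pose, the force and the opening at its end, in the units of the state.
- get_obs(): the state, without advancing time (a new reading comes with each control period).
- capture(name): name is "scene" or "side" or "wrist"; returns (picture, depth): 420x560x3 uint8, red, green, blue; 420x560 float32, m along the optical axis (not along the pixel's ray), 0 where there is no reading.
- camera_info(name): a dict with "intrinsics" (3x3 intrinsics, pixels), "R" (3x3) and "t" (3): a world point X has camera coordinates R X + t. Camera axes: x right, y down, z forward; pixel columns grow to the right and rows downward; lengths in m; the calibration is good to about 2 mm. A picture is of the moment at which its call begins: read the wrist's pose just before it. camera_info takes no time and is no camera call; for the wrist camera it gives the pose at the moment of the call.
- job_done(): hands the job in, once; it reports no verdict.
Trained networks look in the newest picture that a camera, given by its name, has taken for a name from the list of things; names that differ only in an ending like _2 or _b are one class to them, and where a whole thing is asked for, a point or a joint stands for the part that bears it (a point fixed in the world has none). Each returns a list of dicts, best first, with "p" (0 to 1); they miss things now and then, are a little off and sometimes report something else, mostly with a low value. They report only what shows in the picture. A call takes as long as a camera call. They do not tell look-alikes from the thing itself.
- spot_in(label, camera): "box" ([left, top, width, height] in pixels, round what is visible of it).
- silhouettes(label, camera): "mask" (420x560 bool, what is visible of it) and "box" ([left, top, width, height] in pixels, round what is visible of it).
- pinpoint(label, camera): "point" ([column, row] in pixels: a listed point, or the origin of a listed thing).
The state is a dict: "clock": time; "joint_pos": joint angles; "joint_velocities": joint speeds; "tau": joint torques, N m; "ee_pos": TCP position; "ee_rot": TCP orientation; "wrist_force": force on the tool from outside, world axes, zero at the start; "torque": the same for the moment, N m; "grip_width": finger opening in m.
Only numpy, scipy, OpenCV 4.12 (cv2) and the standard library are available. Lean on these libraries where they do the work, as an engineer would, in place of code of your own. Each camera call takes 0.05 s, during which the arm holds its last target.

### The job

Put the red cap back on the open bottle in the blue rack: set it square on the neck, turn it backwards (counter-clockwise seen from above) while it rests lightly on the thread until you feel it drop into place, then screw it down clockwise until it is fully home, and let go. Work gently: do not force the cap or lean on it, leave the bottle standing in the rack and leave everything else on the bench alone.

Things in the scene. Friction and masses are not known exactly. Their poses are not given: they have to be found in the camera images.
- cap_mid (a point): centre, half-way up, of the loose red ribbed screw cap: 57 mm across, 20 mm high, open side down on the bench, skirt wall 2.5 mm, 22 g, z up. Three thread lugs inside its skirt, hidden from outside; where they point is not known. A touch of 2 to 5 N is enough to feel the thread; the plastic thread must not be forced with more than 25 N.
- rim (a point): centre of the mouth of the open white bottle, level with its rim, z up; 162 mm above the bench. Neck 43 mm across, 50 mm over its thread; the cap slips over with about 1 mm play all round. Cap fully home: cap_mid 7 mm below rim, its top resting on the rim; its soft liner then gives up to 1 mm as it is tightened. If cap_mid stays about 8 mm above rim, the cap sits off-centre on the rim.
- thread (a point): on the neck's axis, 2.5 mm below rim, where the thread ridges begin: right-hand, three starts, 18 mm of height per turn (0.05 mm per degree), 6 mm from ridge to ridge. Set on at any angle, the cap rests with cap_mid between 0.5 mm below and 5.5 mm above rim; turned backwards it rides up (at most 120 degrees) to 5.5 mm above, then drops 6 mm at once.
- bottle: the open white bottle, origin under its centre, z up: square body 76 x 76 x 112 mm, 152 mm to the rim, shoulder 24 mm below the rim, 0.3 to 0.6 kg; loose in its rack pocket. After the drop, clockwise turning draws the cap down 0.05 mm per degree, with 0.8 mm axial play; its top meets the rim 120 to 170 degrees after the drop; some 20 to 40 degrees further the thread's end stop blocks it.
- rack: blue bottle rack, fixed, origin under its centre, 94 x 222 mm (long along its y), walls 60 mm high, floor 10 mm thick; two square pockets 64 mm either side of the centre hold the bottles with 1 mm play all round and keep them from turning.
- closed_top (a point): centre of the cap top of the second, closed bottle in the rack's other pocket, 128 mm from the open one centre to centre; same size and a same red cap, 165 mm high above the bench. Leave alone.
- wash_bottle_mid (a point): white wash bottle with red top and bent spout, 68 mm across, 226 mm tall; point on its axis 80 mm up. Leave alone.
- beaker_mid (a point): large translucent plastic beaker, 104 mm across, 145 mm tall; point on its axis 70 mm up. Leave alone.
- flask_mid (a point): stoppered glass volumetric flask, 82 mm across, 186 mm tall; point on its axis 40 mm up. Leave alone.
- black_cap_mid (a point): small black cap of another bottle, 38 mm across, 16 mm high, lying on the bench; its centre. Leave alone.
- vial_mid (a point): amber vial with white cap, 27 mm across, 63 mm tall; point on its axis 30 mm up. Leave alone.
- marker_mid (a point): orange marker pen lying on the bench, 105 mm long, 12 mm thick, its centre; x axis along the pen. Leave alone.
Things that resemble listed ones, but are neither listed nor needed, are in the scene too. What is shaped like the bottle but orange is not meant.

How it is judged:
By the outcome, as a careful person would: the job done as asked, in the order asked, and still so for the second after the job is handed in, with the robot touching nothing.
It also fails if it takes over 64 s, if anything falls off the work surface, if the arm or the gripper's body presses on something with over 40 N, if the wrist force passes 120 N, or if a joint passes its speed limit or range.

## Working session

There is one attempt and no reset: what is moved stays moved. The work goes in short steps, Python scripts to look and compute and a tool call to move; the robot and the scene stay as the last step left them, time stands still between calls to the robot, and variables do not carry over. Pictures are saved under pics/ and viewed, and the job is handed in when it is done.

Besides the shell and the picture viewer there is one more tool, called after "Call:" in YAML: its name, and indented under it one key for each argument. step_arm: Moves the arm, as the interface text tells. Its arguments: {"type":"object","properties":{"motion":{"type":"string"},"fingers":{"type":"number"}},"required":["motion"]}

```bash
mkdir -p pics
python3 - <<'E'
from workcell import *
import cv2
o=get_obs(); print(o)
for n in ["scene","side","wrist"]:
    p,d=capture(n); cv2.imwrite(f"pics/{n}0.png",p[:,:,::-1]); 
    import numpy as np
    np.savez(f"{n}0.npz",p=p,d=d,**camera_info(n))
    i=camera_info(n); print(n,i["R"].round(3).tolist(),i["t"])
E
```

```text
{'clock': 0.0, 'joint_pos': array([-7.03052969e-02,  5.28102532e-02,  1.40170649e+00, -8.96062086e-06,
        1.68859289e+00, -7.03202928e-02]), 'joint_velocities': array([1.97355112e-04, 4.28980167e-04, 1.10602628e-03, 4.92400863e-05,
       1.57956033e-03, 5.42943595e-04]), 'tau': array([ 8.02730119e-04, -3.81666934e+01, -3.60182977e+01,  8.43031398e-05,
        6.19437444e-03, -2.66336252e-05]), 'ee_pos': array([5.24673157e-01, 4.04856989e-05, 2.08195534e-01]), 'ee_rot': array([-2.22061993e+00, -2.22065090e+00,  1.57238082e-03]), 'wrist_force': array([ 0.34100186,  0.55954599, -0.51219908]), 'torque': array([-0.03098775,  0.0047368 , -0.02035971]), 'grip_width': 0.08566215349617008}
scene [[0.746, 0.666, 0.021], [0.409, -0.434, -0.803], [-0.525, 0.607, -0.596]] [-0.37138789 -0.13790219  1.54547113]
side [[-0.921, -0.39, 0.016], [-0.256, 0.572, -0.779], [0.295, -0.722, -0.627]] [0.47076142 0.2480287  0.87668834]
wrist [[1.0, -0.0, -0.001], [0.0, -0.945, 0.326], [-0.001, -0.326, -0.945]] [-0.52451363 -0.0423286   0.38168841]
```

View pics/scene0.png

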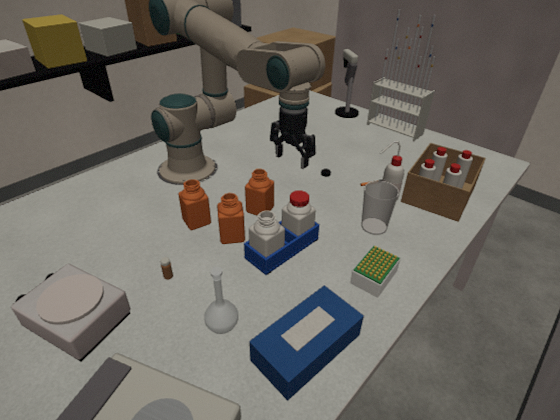

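View pics/side0.png

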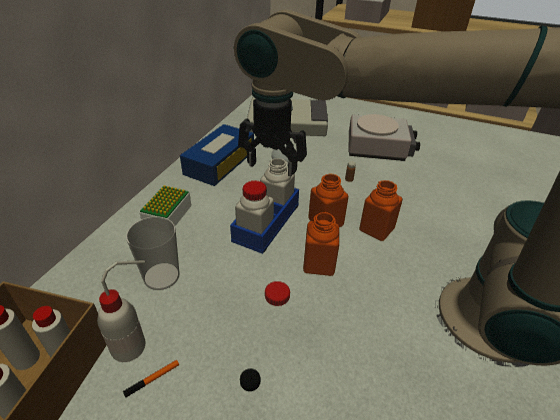

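View pics/wrist0.png

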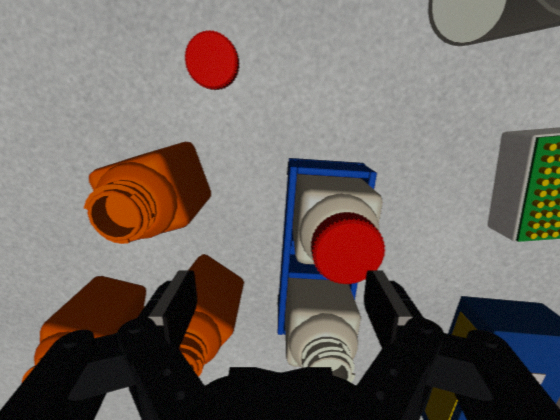

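The cap is on the bench at wrist pixel (212,60). The open white bottle's neck is at wrist (328,355), and the closed bottle's cap is at (348,248). Next I turn these pixels into positions.

```bash
cat > h.py <<'E'
import numpy as np, cv2
def load(n): 
    f=np.load(n); return f["p"],f["d"],f["intrinsics"],f["R"],f["t"]
def cloud(d,K,R,t):
    v,u=np.mgrid[:d.shape[0],:d.shape[1]]
    P=np.stack([(u-K[0,2])/K[0,0]*d,(v-K[1,2])/K[1,1]*d,d],-1)
    W=(P-t)@R
    W[d<=0]=np.nan
    return W
def circ(x,y):
    A=np.c_[2*x,2*y,np.ones_like(x)]; s=np.linalg.lstsq(A,x*x+y*y,rcond=None)[0]
    return s[0],s[1],np.sqrt(s[2]+s[0]**2+s[1]**2)
def plane(px,z,K,R,t):
    r=R.T@np.array([(px[0]-K[0,2])/K[0,0],(px[1]-K[1,2])/K[1,1],1]); c=-R.T@t
    return c+r*(z-c[2])/r[2]
E
python3 - <<'E'
from h import *
for n in ["wrist","side","scene"]:
    p,d,K,R,t=load(n+"0.npz"); W=cloud(d,K,R,t); p=p.astype(int)
    red=(p[...,0]>90)&(p[...,1]<50)&(p[...,2]<50)
    nn,l,s,c=cv2.connectedComponentsWithStats(red.astype(np.uint8))
    for i in range(1,nn):
        if s[i,4]>60:
            w=W[l==i]; w=w[~np.isnan(w[:,0])]
            if len(w)<20: continue
            top=np.percentile(w[:,2],90); q=w[w[:,2]>top-.004]
            print(n,c[i].round(),s[i,4],"top",top.round(4),"mean",q.mean(0).round(4),(q.max(0)-q.min(0)).round(3),"mid",((q.max(0)+q.min(0))/2).round(4))
    m=(W[...,2]>.156)&(W[...,2]<.168)&(p.min(-1)>60)&(np.abs(W[...,0]-.53)<.15)&(np.abs(W[...,1]+.05)<.2)
    nn,l,s,c=cv2.connectedComponentsWithStats(m.astype(np.uint8))
    for i in range(1,nn):
        if s[i,4]>15:
            w=W[l==i];print(n,"white",c[i].round(),s[i,4],w.mean(0).round(4),circ(w[:,0],w[:,1]))
E
```

```text
wrist [211.  59.] 2355 top 0.0217 mean [0.4506 0.1349 0.0206] [0.056 0.055 0.006] mid [0.4505 0.1343 0.0205]
wrist [157. 185.] 769 top 0.119 mean [0.4142 0.0143 0.1178] [0.055 0.065 0.009] mid [0.401  0.0073 0.1195]
wrist [135. 210.] 76 top 0.1527 mean [0.4095 0.0086 0.1516] [0.015 0.034 0.005] mid [0.4063 0.0065 0.1512]
wrist [348. 251.] 3589 top 0.1665 mean [ 0.5779 -0.0201  0.1657] [0.055 0.061 0.085] mid [ 0.5784 -0.0195  0.2052]
wrist [211. 322.] 336 top 0.1188 mean [ 0.4514 -0.1297  0.1226] [0.05  0.15  0.145] mid [ 0.4578 -0.0845  0.1871]
wrist [ 55. 333.] 202 top 0.1184 mean [ 0.2777 -0.1496  0.1179] [0.023 0.01  0.011] mid [ 0.2755 -0.1505  0.12  ]
wrist white [334. 361.] 524 [ 0.5745 -0.1356  0.1601] (np.float64(0.5708954912762072), np.float64(-0.14865789712466634), np.float64(0.020448514903983597))
side [254. 187.] 252 top 0.167 mean [ 0.5758 -0.0203  0.1656] [0.054 0.054 0.006] mid [ 0.5761 -0.0219  0.1659]
side [330. 196.] 111 top 0.1175 mean [ 0.4089 -0.1326  0.1171] [0.062 0.046 0.012] mid [ 0.4186 -0.1406  0.1201]
side [382. 192.] 79 top 0.1509 mean [ 0.2855 -0.1639  
[... 546 characters left out ...]
t64(0.568726272615901), np.float64(-0.1495333692789923), np.float64(0.020406396449938195))
scene [255. 202.] 286 top 0.094 mean [ 0.4036 -0.0313  0.0972] [0.063 0.023 0.016] mid [ 0.4051 -0.0303  0.0986]
scene [299. 197.] 177 top 0.1685 mean [ 0.5828 -0.0261  0.167 ] [0.05  0.048 0.006] mid [ 0.5832 -0.0261  0.1675]
scene [198. 215.] 398 top 0.0959 mean [ 0.3222 -0.1969  0.0986] [0.029 0.062 0.014] mid [ 0.3186 -0.1952  0.0992]
scene [232. 234.] 194 top 0.0774 mean [ 0.4581 -0.1683  0.0847] [0.043 0.052 0.029] mid [ 0.4518 -0.1751  0.0884]
scene white [267. 216.] 124 [ 0.5746 -0.1518  0.1611] (np.float64(0.5730156963255931), np.float64(-0.15036823003445518), np.float64(0.020394654403869214))
```

Run:
```python
from workcell import *
from h import *
z={"rim":.162,"closed_top":.165,"cap_mid":.01,"thread":.1595}
for n in ["wrist","side","scene"]:
    p,d,K,R,t=load(n+"0.npz")
    for l in ["rim","cap_mid","closed_top"]:
        for r in pinpoint(l,n)[:3]:
            print(n,l,np.round(r["point"]),round(r["p"],2),plane(r["point"],z[l],K,R,t).round(4))
```

```text
wrist rim [328. 374.] 0.94 [ 0.5695 -0.1491  0.162 ]
wrist rim [177. 364.] 0.58 [ 0.4298 -0.1379  0.162 ]
wrist rim [112. 214.] 0.58 [0.3975 0.0094 0.162 ]
wrist cap_mid [212.  64.] 0.79 [0.4488 0.1324 0.01  ]
wrist closed_top [348. 254.] 0.57 [ 0.5783 -0.0227  0.165 ]
side rim [277. 160.] 0.8 [ 0.5752 -0.1598  0.162 ]
side rim [331. 177.] 0.74 [ 0.4207 -0.1445  0.162 ]
side rim [327. 216.] 0.7 [0.3855 0.0074 0.162 ]
side cap_mid [277. 289.] 0.64 [0.4531 0.1253 0.01  ]
side closed_top [253. 189.] 0.64 [ 0.5759 -0.015   0.165 ]
scene rim [195. 183.] 0.94 [ 0.3086 -0.1835  0.162 ]
scene rim [257. 172.] 0.9 [ 0.3976 -0.0103  0.162 ]
scene rim [229. 197.] 0.67 [ 0.4356 -0.1627  0.162 ]
scene closed_top [298. 194.] 0.61 [ 0.5713 -0.0178  0.165 ]
scene closed_top [377. 209.] 0.33 [0.7753 0.0752 0.165 ]
```

Call:
step_arm:
  motion: "2.7 -1.5 2 0 0 0;2.7 -1.5 2 0 0 0;2.7 -1.5 2 0 0 0;2.7 -1.5 2 0 0 0;2.7 -1.5 2 0 0 0;0 0 0 0 0 0;0 0 0 0 0 0"
  fingers: 0

```text
clock: 1.3
ee_pos: [0.4484, 0.1386, 0.1062]
ee_rot: [2.221, 2.217, 0.003]
wrist_force: [1.5, -0.3, 0.2]
grip_width: 0.0853
```

```bash
cat > capt.py <<'E'
from workcell import *
from h import *
import sys
n,name=sys.argv[1],sys.argv[2]
i=camera_info(n);p,d=capture(n);np.savez(f"{name}.npz",p=p,d=d,**i);cv2.imwrite(f"pics/{name}.png",p[:,:,::-1])
E
python3 capt.py wrist w1
python3 - <<'E'
from h import *
from workcell import *
o=get_obs();print(o["ee_pos"],o["joint_pos"],o["wrist_force"])
p,d,K,R,t=load("w1.npz");W=cloud(d,K,R,t);p=p.astype(int)
red=(p[...,0]>90)&(p[...,1]<50)&(p[...,2]<50)
nn,l,s,c=cv2.connectedComponentsWithStats(red.astype(np.uint8))
for i in range(1,nn):
    if s[i,4]>500:
        w=W[l==i];top=np.nanpercentile(w[:,2],90);q=w[(w[:,2]>top-.003)]
        print(c[i],s[i],top,((q.max(0)+q.min(0))/2).round(4),q.mean(0),q.max(0)-q.min(0))
E
```

```text
[0.44832473 0.13837532 0.10605043] [ 2.21600403e-01 -5.05626621e-02  1.71080923e+00 -1.48085831e-03
  1.47834216e+00  2.24297439e-01] [-0.95153482  0.42600043  0.67437684]
[280.97541272 210.971549  ] [ 250  182   62   59 2847] 0.02143268343896371 [0.4496 0.1352 0.0208] [0.44973028 0.1361342  0.02053968] [0.05446757 0.05580458 0.00457555]
```

View pics/w1.png

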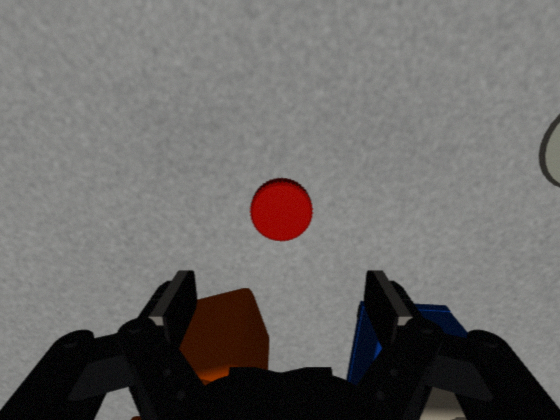

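Call:
step_arm:
  motion: "-0.27 0.12 2 0 0 -8.4;0 0 2 0 0 -8.4;0 0 2 0 0 -8.4;0 0 1 0 0 0;0 0 0 0 0 0;0 0 0 0 0 0"

```text
clock: 1.95
ee_pos: [0.4569, 0.1318, 0.0403]
ee_rot: [1.679, 2.641, 0.013]
wrist_force: [0.5, -0.1, 0.3]
grip_width: 0.0858
```

```bash
cat > go.py <<'E'
# usage: go.py x y z yawdeg -> delta in tool frame
from workcell import *
import sys,numpy as np
from scipy.spatial.transform import Rotation as Ro
o=get_obs();T=Ro.from_rotvec(o["ee_rot"]);M=T.as_matrix()
yaw=np.degrees(np.arctan2(-M[0,0],M[1,0]))
print("clk",round(o["clock"],2),"pos",o["ee_pos"].round(4),"yaw",yaw.round(2),"tilt(toolz)",M[:,2].round(4),"j6",np.degrees(o["joint_pos"][5]).round(1),"F",o["wrist_force"].round(2),"M",o["torque"].round(3),"w",round(o["grip_width"],4))
if len(sys.argv)>1:
    a=[float(v) for v in sys.argv[1:]]
    D=Ro.from_euler('z',a[3],degrees=True)*Ro.from_matrix([[0,1,0],[1,0,0],[0,0,-1]])
    print("shift cm",(M.T@(np.array(a[:3])-o["ee_pos"])*100).round(3),"turn",np.degrees((T.inv()*D).as_rotvec()).round(2))
E
python3 go.py .4496 .1357 .004 25
```

```text
clk 1.95 pos [0.4569 0.1318 0.0403] yaw 25.1 tilt(toolz) [ 1.480e-02  5.000e-04 -9.999e-01] j6 -13.3 F [ 0.46 -0.08  0.28] M [-0.006 -0.06  -0.008] w 0.0858
shift cm [ 0.682 -0.544  3.618] turn [0.78 0.33 0.1 ]
```

Call:
step_arm:
  motion: "0.68 -0.54 0.6 0.78 0.33 0.1;0 0 0 0 0 0"

```text
clock: 2.15
ee_pos: [0.4499, 0.1359, 0.0357]
ee_rot: [1.693, 2.645, 0.002]
wrist_force: [1.5, 0.7, 0.3]
grip_width: 0.0855
```

```bash
python3 go.py .4496 .1357 .004 25
```

```text
clk 2.15 pos [0.4499 0.1359 0.0357] yaw 24.75 tilt(toolz) [ 1.7e-03  7.0e-04 -1.0e+00] j6 -12.5 F [1.5  0.75 0.33] M [ 0.008  0.029 -0.004] w 0.0855
shift cm [-0.006 -0.04   3.165] turn [ 0.11  0.01 -0.25]
```

Call:
step_arm:
  motion: "0 -0.04 1.5 0 0 0;0 0 1.2 0 0 0;0 0 0.4 0 0 0;0 0 0 0 0 0"

```text
clock: 2.55
ee_pos: [0.4508, 0.1366, 0.0055]
ee_rot: [1.694, 2.641, 0.007]
wrist_force: [1.1, 0.4, 0.1]
grip_width: 0.0852
```

```bash
python3 go.py .4496 .1357 .004 25
```

```text
clk 2.55 pos [0.4508 0.1366 0.0055] yaw 24.66 tilt(toolz) [ 0.0054  0.0015 -1.    ] j6 -12.3 F [1.14 0.4  0.13] M [-0.009 -0.006  0.   ] w 0.0852
shift cm [-0.026 -0.148  0.151] turn [ 0.32  0.05 -0.34]
```

Call:
step_arm:
  motion: "-0.03 -0.15 0.12 0.32 0.05 -0.34;0 0 0 0 0 0"

```text
clock: 2.75
ee_pos: [0.4499, 0.1357, 0.0049]
ee_rot: [1.687, 2.65, 0.0]
wrist_force: [-0.2, 0.0, -0.6]
grip_width: 0.0853
```

```bash
python3 go.py .4496 .1357 .004 25
```

```text
clk 2.75 pos [0.4499 0.1357 0.0049] yaw 25.03 tilt(toolz) [ 3.e-04 -0.e+00 -1.e+00] j6 -12.7 F [-0.16  0.05 -0.58] M [-0.03   0.077  0.009] w 0.0853
shift cm [ 0.008 -0.026  0.09 ] turn [0.01 0.01 0.03]
```

Square and centred; close the fingers.

Call:
step_arm:
  motion: "0 0 0 0 0 0;0 0 0 0 0 0;0 0 0 0 0 0;0 0 0 0 0 0;0 0 0 0 0 0;0 0 0 0 0 0"
  fingers: 1

```text
clock: 3.35
ee_pos: [0.4507, 0.1359, 0.0061]
ee_rot: [1.687, 2.648, 0.003]
wrist_force: [-0.1, -0.4, 0.3]
grip_width: 0.0005
```

```bash
python3 go.py .4496 .1357 .004 25; python3 capt.py side s2
```

```text
clk 3.35 pos [0.4507 0.1359 0.0061] yaw 25.01 tilt(toolz) [ 2.4e-03  4.0e-04 -1.0e+00] j6 -12.7 F [-0.06 -0.42  0.35] M [0.041 0.089 0.058] w 0.0005
shift cm [ 0.034 -0.109  0.212] turn [0.14 0.04 0.01]
```

View pics/s2.png

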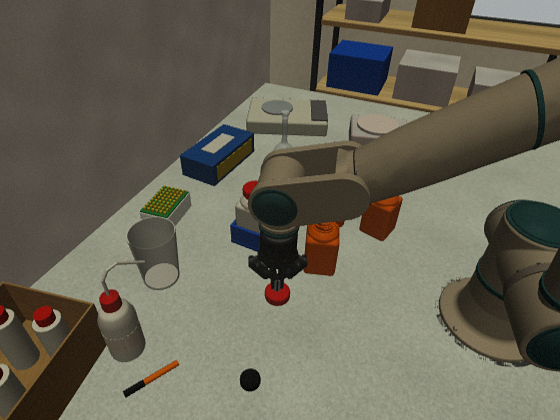

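```bash
python3 capt.py wrist w2
python3 - <<'E'
from h import *
a=cv2.imread("pics/s2.png")[210:320,220:340];b=cv2.imread("pics/w2.png")
cv2.imwrite("pics/s2z.png",cv2.resize(a,None,fx=5,fy=5,interpolation=3))
E
```

```text
(no output)
```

View pics/s2z.png

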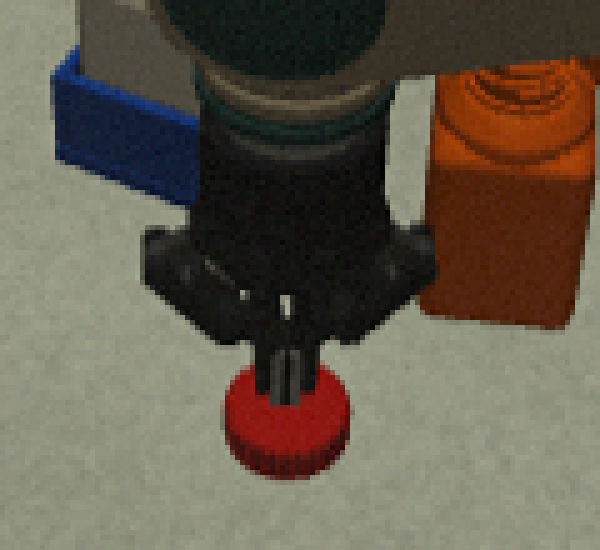

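View pics/w2.png

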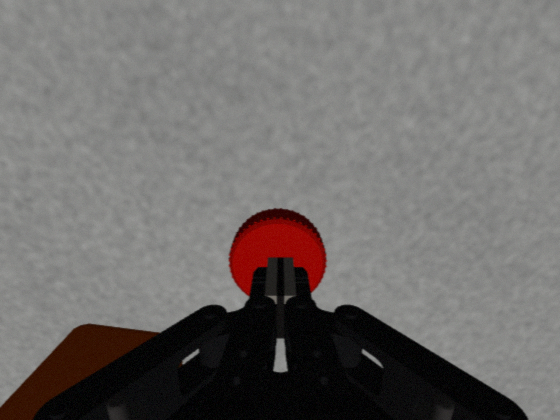

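Run:
```python
from h import *
for n in ["w2","s2"]:
    p,d,K,R,t=load(n+".npz");W=cloud(d,K,R,t);p=p.astype(int)
    red=(p[...,0]>90)&(p[...,1]<50)&(p[...,2]<50)
    nn,l,s,c=cv2.connectedComponentsWithStats(red.astype(np.uint8))
    for i in range(1,nn):
        if s[i,4]>150:
            w=W[l==i];top=np.nanpercentile(w[:,2],90);q=w[(w[:,2]>top-.003)]
            print(n,c[i].round(),s[i,4],top.round(4),np.nanmean(q,0).round(4),circ(q[:,0],q[:,1]))
    print(n,"bench z",np.nanmedian(W[50:60,100:200,2]) if n=="w2" else np.nanmedian(W[320:330,290:350,2]))
p,d,K,R,t=load("w2.npz");W=cloud(d,K,R,t)
for r in range(250,330,6): print(r,W[r,272].round(4),W[r,290].round(4),p[r,272])
```

```text
w2 [276. 250.] 4314 0.0213 [0.4453 0.1429 0.0206] (np.float64(0.44902237083830776), np.float64(0.13634001606798452), np.float64(0.020291723476939773))
w2 bench z 0.0006121239527961443
s2 [277. 293.] 289 0.0221 [0.4453 0.1412 0.0208] (np.float64(0.44772848607468635), np.float64(0.13640687372765326), np.float64(0.01953792190971446))
s2 [109. 297.] 194 0.1679 [0.6715 0.3755 0.1669] (np.float64(0.6725897735430704), np.float64(0.37471942392290575), np.float64(0.008905360212934709))
s2 [ 42. 313.] 206 0.1555 [0.7598 0.443  0.1545] (np.float64(0.7597529362357021), np.float64(0.4428266196269088), np.float64(0.01066724125701931))
s2 bench z 0.0002969958769085749
250 [0.4428 0.1425 0.0209] [0.4521 0.1466 0.0204] [151  13   9]
256 [0.4443 0.1392 0.0211] [0.4538 0.1429 0.0199] [141   8   0]
262 [0.4425 0.1439 0.0372] [0.4506 0.1482 0.0382] [37 37 31]
268 [0.4426 0.1441 0.0435] [0.4505 0.148  0.044 ] [31 33 29]
274 [0.4426 0.1444 0.0496] [0.4503 0.148  0.0497] [34 33 34]
280 [0.4429 0.1441 0.0541] [0.4499 0.1483 0.0554] [38 36 33]
286 [0.4429 0.1444 0.0595] [0.4501 0.1476 0.0591] [33 35 31]
292 [0.4431 0.1442 0.0636] [0.4497 0.148  0.0645] [34 33 31]
298 [0.4434 0.1437 0.0669] [0.449  0.149  0.0703] [96 91 84]
304 [0.4426 0.1458 0.074 ] [0.4492 0.1484 0.0734] [2 4 8]
310 [0.4428 0.1455 0.0772] [0.4487 0.149  0.0781] [0 4 2]
316 [0.443  0.1454 0.0804] [0.4491 0.1481 0.0802] [4 3 4]
322 [0.443  0.1455 0.0838] [0.4486 0.1488 0.0845] [4 0 5]
328 [0.4435 0.1445 0.0856] [0.4488 0.1482 0.0868] [11  9  9]
```

Run:
```python
from h import *
p,d,K,R,t=load("s2.npz");W=cloud(d,K,R,t)
for r in range(270,296,2): print(r,W[r,277].round(4),p[r,277])
p,d,K,R,t=load("w1.npz");W=cloud(d,K,R,t)
for r in range(264,330,6): print(r,W[r,186].round(4),W[r,374].round(4),p[r,186])
```

```text
270 [ 4.784e-01  6.230e-02 -2.000e-04] [164 168 144]
272 [0.4759 0.0684 0.    ] [172 176 151]
274 [0.4519 0.1293 0.0675] [20 18 13]
276 [0.4498 0.1343 0.0672] [29 27 25]
278 [0.4483 0.1378 0.065 ] [23 23 16]
280 [0.4459 0.1434 0.0655] [27 28 24]
282 [0.4449 0.1458 0.0621] [15 14 12]
284 [0.4452 0.1446 0.054 ] [10 11  5]
286 [0.4451 0.1446 0.0473] [17 17 11]
288 [0.4451 0.1441 0.0399] [16 17 14]
290 [0.4445 0.1451 0.0346] [11 18 17]
292 [0.4462 0.1406 0.0216] [145  22  17]
294 [0.4446 0.1443 0.0196] [141  27  17]
264 [3.517e-01 7.220e-02 3.000e-04] [0.5454 0.072  0.0014] [127 131 128]
270 [0.4027 0.1493 0.1449] [0.4939 0.1491 0.1452] [77 77 77]
276 [0.4051 0.1506 0.1525] [0.4915 0.1504 0.1527] [7 5 2]
282 [0.4059 0.1495 0.1558] [0.4908 0.1489 0.1554] [2 7 8]
288 [0.4057 0.1466 0.1561] [0.4912 0.1457 0.1553] [ 9 10  6]
294 [0.4057 0.144  0.157 ] [0.4907 0.144  0.1575] [1 0 4]
300 [0.4058 0.1417 0.1582] [0.4911 0.1407 0.1574] [3 4 6]
306 [0.4057 0.1389 0.1587] [0.4911 0.138  0.1581] [1 1 5]
312 [0.4061 0.1372 0.1607] [0.4912 0.1353 0.1588] [1 5 5]
318 [0.406  0.1345 0.1614] [0.4916 0.1319 0.1587] [0 0 0]
324 [0.406  0.132  0.1624] [0.4909 0.1306 0.1612] [6 3 8]
```

Call:
step_arm:
  motion: "0 0 0 0 0 0;0 0 0 0 0 0;0 0 0 0 0 0;0 0 0 0 0 0;0 0 0 0 0 0;0 0 0 0 0 0"
  fingers: 0.24

```text
clock: 4.05
ee_pos: [0.4506, 0.1359, 0.006]
ee_rot: [1.687, 2.648, 0.002]
wrist_force: [0.3, 1.6, 0.1]
grip_width: 0.0647
```

```bash
python3 go.py .4493 .136 .004 25; python3 capt.py wrist w3
python3 - <<'E'
from h import *
p,d,K,R,t=load("w3.npz");W=cloud(d,K,R,t);p=p.astype(int)
for y in (.0,): 
  m=(W[...,2]>.028)&(np.hypot(W[...,0]-.4495,W[...,1]-.136)<.06)
  w=W[m]; print(len(w), np.percentile(w[:,2],[0,.5,1,2,5,10,20]))
red=(p[...,0]>90)&(p[...,1]<50)&(p[...,2]<50)
w=W[red];w=w[(w[:,2]<.025)&(w[:,2]>.018)]; print(w.mean(0),(w.max(0)+w.min(0))/2,w.max(0)-w.min(0))
E
```

```text
clk 4.05 pos [0.4506 0.1359 0.006 ] yaw 25.02 tilt(toolz) [ 2.2e-03  4.0e-04 -1.0e+00] j6 -12.7 F [0.32 1.61 0.12] M [-0.02   0.041  0.006] w 0.0647
shift cm [ 0.07  -0.116  0.202] turn [0.12 0.03 0.02]
33604 [0.03408852 0.03993604 0.0422962  0.04629459 0.05620927 0.06959241
 0.08657092]
[0.44873384 0.13684014 0.0204994 ] [0.44923324 0.13556119 0.02029483] [0.0555287  0.05579069 0.00457919]
```

View pics/w3.png

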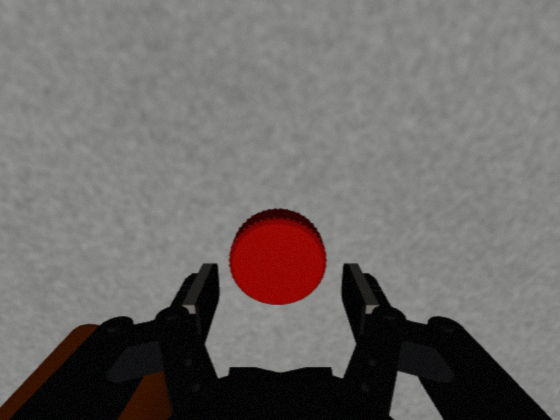

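Call:
step_arm:
  motion: "0.06 -0.13 0.3 0.12 0 0;0 0 1 0 0 0;0 0 0.8 0 0 0;0 0 0 0 0 0"
  fingers: 0.1

```text
clock: 4.5
ee_pos: [0.4488, 0.1358, -0.0172]
ee_rot: [1.687, 2.65, -0.001]
wrist_force: [-0.3, -0.6, -0.4]
grip_width: 0.0771
```

```bash
python3 go.py .4491 .136 -.027 25
```

```text
clk 4.5 pos [ 0.4488  0.1358 -0.0172] yaw 25.02 tilt(toolz) [-4.e-04 -7.e-04 -1.e+00] j6 -12.7 F [-0.32 -0.63 -0.37] M [ 0.016 -0.007 -0.053] w 0.0771
shift cm [0.004 0.041 0.985] turn [-0.04  0.03  0.02]
```

Call:
step_arm:
  motion: "0 0.03 0.4 0 0 0;0 0 0.4 0 0 0;0 0 0.15 0 0 0;0 0 0 0 0 0"

```text
clock: 4.9
ee_pos: [0.4488, 0.1358, -0.028]
ee_rot: [-1.687, -2.649, 0.002]
wrist_force: [0.6, -0.2, 0.2]
grip_width: 0.0765
```

```bash
python3 go.py .4491 .136 -.027 25;python3 capt.py wrist w4; python3 capt.py side s4
python3 - <<'E'
from h import *
a=cv2.imread("pics/s4.png")[210:320,220:340]
b=cv2.imread("pics/w4.png");a=cv2.resize(a,(400,367),interpolation=3);b=cv2.resize(b[150:,120:440],(400,338))
cv2.imwrite("pics/c4.png",np.hstack([a[:338],b]))
E
```

```text
clk 4.9 pos [ 0.4488  0.1358 -0.028 ] yaw 25.02 tilt(toolz) [-0.0014 -0.001  -1.    ] j6 -12.7 F [ 0.56 -0.24  0.21] M [ 0.002 -0.018  0.002] w 0.0765
shift cm [ 0.003  0.036 -0.103] turn [-0.1   0.02  0.02]
```

View pics/c4.png

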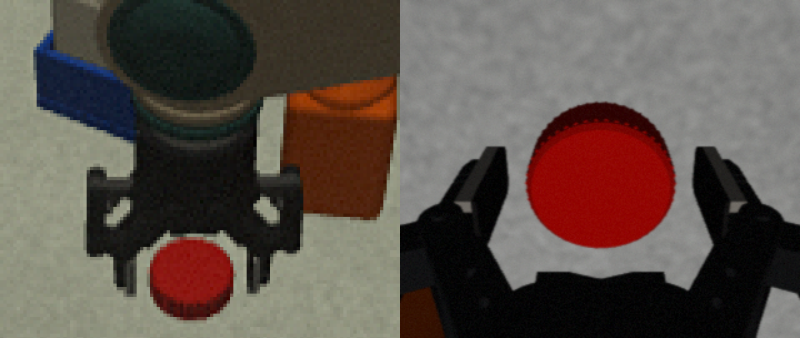

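Call:
step_arm:
  motion: "0 0 0 0 0 0;0 0 0 0 0 0;0 0 0 0 0 0;0 0 0 0 0 0;0 0 0 0 0 0"
  fingers: 1

```text
clock: 5.5
ee_pos: [0.4509, 0.1363, -0.0253]
ee_rot: [1.686, 2.647, 0.003]
wrist_force: [-0.7, -0.0, -1.0]
grip_width: 0.0552
```

```bash
python3 go.py .4491 .136 -.027 25;python3 capt.py wrist w5; python3 capt.py side s5
python3 - <<'E'
from h import *
a=cv2.imread("pics/s5.png")[210:320,220:340]
b=cv2.imread("pics/w5.png");a=cv2.resize(a,(400,367),interpolation=3);b=cv2.resize(b[150:,120:440],(400,338))
cv2.imwrite("pics/c5.png",np.hstack([a[:338],b]))
E
```

```text
clk 5.5 pos [ 0.4509  0.1363 -0.0253] yaw 25.02 tilt(toolz) [ 3.6e-03  2.0e-04 -1.0e+00] j6 -12.7 F [-0.65 -0.04 -1.04] M [ 0.002  0.03  -0.006] w 0.0552
shift cm [ 0.046 -0.177  0.172] turn [0.19 0.08 0.02]
```

View pics/c5.png

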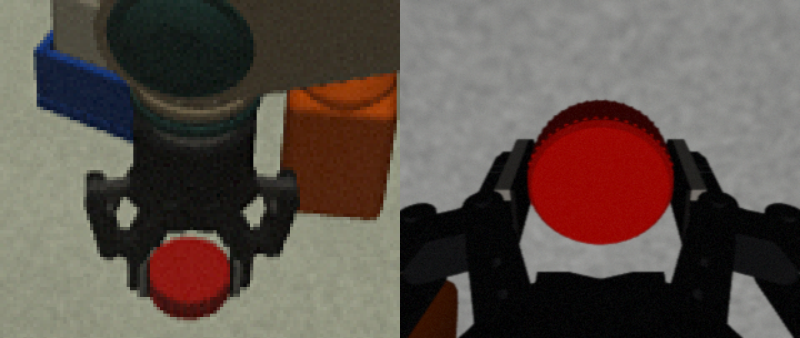

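```bash
cat > capz.py <<'E'
from h import *
import sys
from scipy.spatial.transform import Rotation as Ro
def cap(n,z0,tcp=None):
    p,d,K,R,t=load(n+".npz");W=cloud(d,K,R,t);p=p.astype(int)
    m=(p[...,0]>80)&(p[...,1]<45)&(p[...,2]<45)
    nn,l,s,c=cv2.connectedComponentsWithStats(m.astype(np.uint8)); i=1+np.argmax(s[1:,4])
    w=W[(l==i)]; w=w[~np.isnan(w[:,0])]
    w=w[np.abs(w[:,2]-z0)<.02]; top=np.percentile(w[:,2],85); q=w[np.abs(w[:,2]-np.median(w[w[:,2]>top-.003][:,2]))<.0025]
    A=np.c_[q[:,0]-q[:,0].mean(),q[:,1]-q[:,1].mean(),np.ones(len(q))];f=np.linalg.lstsq(A,q[:,2],rcond=None)[0]
    print(n,"top z med",np.median(q[:,2]).round(4),"slope",f[:2].round(4),"enclosing",np.array(cv2.minEnclosingCircle((q[:,:2]*1000).astype(np.float32))[0]).round(2),"bbox",((q.max(0)+q.min(0))/2).round(4),(q.max(0)-q.min(0)).round(4))
cap(sys.argv[1],float(sys.argv[2]))
E
for n in w3 w4 w5; do python3 capz.py $n .02; done
```

```text
w3 top z med 0.0206 slope [ 0.0038 -0.0057] enclosing [449.82 135.28] bbox [0.4492 0.1356 0.0203] [0.0555 0.0558 0.0045]
w4 top z med 0.0206 slope [ 0.0039 -0.0069] enclosing [449.05 135.59] bbox [0.4492 0.1358 0.0203] [0.0563 0.0561 0.0044]
w5 top z med 0.0215 slope [ 0.0065 -0.0061] enclosing [451.01 136.15] bbox [0.4513 0.1364 0.0213] [0.0555 0.0552 0.0045]
```

```bash
python3 - <<'E'
from h import *
p,d,K,R,t=load("scene0.npz");W=cloud(d,K,R,t)
for px in [(222,318),(217,285),(217,275),(240,318)]: print(px,W[px[1],px[0]].round(3), plane(px,.04,K,R,t).round(3))
E
python3 go.py .613 -.24 .19 25
```

```text
(222, 318) [ 0.67  -0.404  0.059] [ 0.658 -0.395  0.04 ]
(217, 285) [ 0.653 -0.395  0.151] [ 0.571 -0.336  0.04 ]
(217, 275) [ 0.658 -0.396  0.187] [ 0.545 -0.313  0.04 ]
(240, 318) [ 0.666 -0.346 -0.001] [ 0.69  -0.366  0.04 ]
clk 5.6 pos [ 0.4508  0.1363 -0.0254] yaw 25.02 tilt(toolz) [ 3.3e-03  1.0e-04 -1.0e+00] j6 -12.7 F [-0.26  0.34 -0.05] M [ 0.005 -0.019  0.053] w 0.0557
shift cm [-40.986  -1.15  -21.488] turn [0.18 0.07 0.02]
```

Call:
step_arm:
  motion: "0 0 -2 0 0 0;0 0 -4 0 0 0;0 0 -4.5 0 0 0;0 0 -4.5 0 0 0;0 0 -3.5 0 0 0;0 0 -2 0 0 0;0 0 0 0 0 0"

```text
clock: 6.3
ee_pos: [0.4481, 0.1358, 0.1851]
ee_rot: [-1.687, -2.648, 0.004]
wrist_force: [0.2, -1.1, -0.2]
grip_width: 0.056
```

```bash
python3 go.py .613 -.24 .19 25
```

```text
clk 6.3 pos [0.4481 0.1358 0.1851] yaw 25.01 tilt(toolz) [-0.003  -0.0013 -1.    ] j6 -12.7 F [ 0.21 -1.12 -0.21] M [ 0.009 -0.005  0.037] w 0.056
shift cm [-41.027  -0.943  -0.495] turn [-0.19 -0.01  0.01]
```

Call:
step_arm:
  motion: "-2.5 0 -0.2 0 0 0;-4 0 0 0 0 0;-4.5 0 0 0 0 0;-4.5 0 0 0 0 0;-4.5 0 0 0 0 0;-4.5 0 0 0 0 0;-4.5 0 0 0 0 0;0 0 0 0 0 0"

```text
clock: 7.1
ee_pos: [0.5714, -0.1354, 0.1719]
ee_rot: [-1.672, -2.64, 0.012]
wrist_force: [-0.2, 0.4, -0.9]
grip_width: 0.0555
```

```bash
python3 go.py .613 -.24 .19 25
```

```text
clk 7.1 pos [ 0.5714 -0.1354  0.1719] yaw 25.3 tilt(toolz) [-0.0187  0.0025 -0.9998] j6 -42.2 F [-0.19  0.36 -0.89] M [ 0.033 -0.017 -0.052] w 0.0555
shift cm [-11.216  -0.736  -1.916] turn [-0.91 -0.59  0.3 ]
```

Call:
step_arm:
  motion: "-2.5 -0.2 -0.6 -0.4 -0.3 0.2;-4 -0.2 -0.6 -0.2 -0.2 0;-3 -0.2 -0.5 -0.1 0 0;-1.5 0 0 0 0 0;0 0 0 0 0 0"

```text
clock: 7.6
ee_pos: [0.6114, -0.2393, 0.177]
ee_rot: [-1.676, -2.635, 0.006]
wrist_force: [-0.6, -0.3, -0.2]
grip_width: 0.0552
```

```bash
python3 go.py .613 -.24 .19 25; python3 capt.py wrist w6;python3 - <<'E'
from workcell import *
from h import *
p,d,K,R,t=load("w6.npz");W=cloud(d,K,R,t)
for r in pinpoint("rim","wrist")[:3]: print(np.round(r["point"]),r["p"],plane(r["point"],.162,K,R,t).round(4))
m=(W[...,2]>.1575)&(W[...,2]<.1665)&(np.hypot(W[...,0]-.57,W[...,1]+.149)<.03)
w=W[m];print(len(w),w.mean(0),circ(w[:,0],w[:,1]))
E
```

```text
clk 7.6 pos [ 0.6114 -0.2393  0.177 ] yaw 25.09 tilt(toolz) [-0.0176  0.0067 -0.9998] j6 -49.7 F [-0.58 -0.28 -0.2 ] M [ 0.019 -0.03   0.035] w 0.0552
shift cm [-0.115  0.098 -1.306] turn [-0.75 -0.78  0.1 ]
[279.  82.] 0.78 [ 0.5689 -0.1498  0.162 ]
2343 [ 0.56986268 -0.14888617  0.16116038] (np.float64(0.5705528761246795), np.float64(-0.15028756590505846), np.float64(0.02057144482425468))
```

View pics/w6.png

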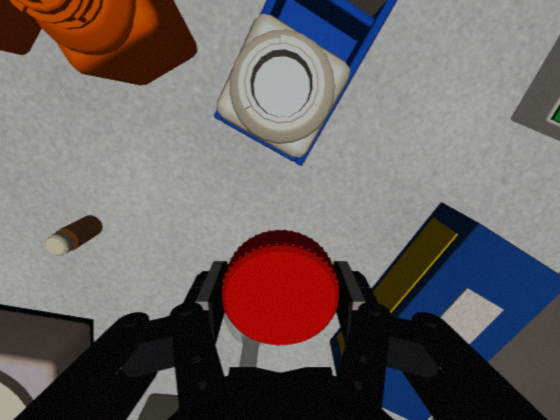

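```bash
python3 - <<'E'
from h import *
for n in ["w6","wrist0"]:
    p,d,K,R,t=load(n+".npz");W=cloud(d,K,R,t)
    m=(np.hypot(W[...,0]-.57,W[...,1]+.149)<.024)&(W[...,2]>.15)&(W[...,2]<.175)
    w=W[m]; h,e=np.histogram(w[:,2],20);print(n,h,e[[0,-1]].round(3))
    zt=np.percentile(w[:,2],[50,80]);q=w[np.abs(w[:,2]-.1615)<.002]
    print(zt,len(q),"encl",cv2.minEnclosingCircle((q[:,:2]*1000).astype(np.float32)),circ(q[:,0],q[:,1]),np.median(q[:,2]))
p,d,K,R,t=load("w6.npz")
g=cv2.cvtColor(p,cv2.COLOR_RGB2GRAY);c=g[30:140,220:345];cv2.imwrite("pics/rim6.png",cv2.resize(p[30:140,220:345,::-1],None,fx=5,fy=5,interpolation=cv2.INTER_CUBIC))
E
python3 capz.py w6 .223
```

```text
w6 [ 23  23  27  30  53  99 132 151 163 202 164 188 159  91 214 531 509 166
  21   3] [0.15  0.166]
[0.16068799 0.16265138] 1556 encl ((570.079345703125, -149.28231811523438), 23.841793060302734) (np.float64(0.5704155792225889), np.float64(-0.1500359973830917), np.float64(0.019614460328791022)) 0.1622742178521973
wrist0 [ 15  12  20  36  36  24  32  50  62  37  50  45  46  45  37  40  58 102
  46   8] [0.15  0.164]
[0.15832213 0.16208437] 310 encl ((573.0816650390625, -145.54098510742188), 22.052303314208984) (np.float64(0.570743903307135), np.float64(-0.14834696809897832), np.float64(0.018942687852061876)) 0.16204241413401468
w6 top z med 0.2237 slope [-0.0136 -0.0005] enclosing [ 612.58 -240.08] bbox [ 0.6124 -0.24    0.2237] [0.056  0.0568 0.0049]
```

View pics/rim6.png

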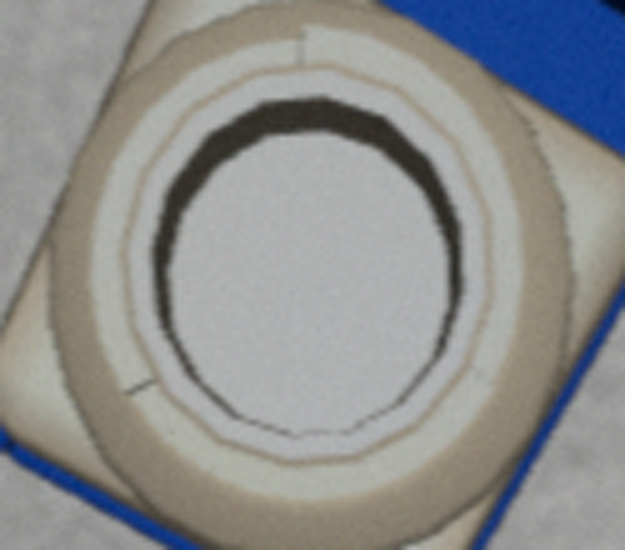

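```bash
python3 - <<'E'
from h import *
p,d,K,R,t=load("w6.npz")
for px in [(281.4,82.6),(281.1,83.0)]: print(plane(px,.162,K,R,t).round(4))
c=plane((281.3,82.8),.162,K,R,t)
for px in [(220+128/5-.4,82.8),(220+490/5-.4,82.8),(281.3,30+65/5-.4),(281.3,30+465/5-.4)]: print(np.linalg.norm(plane(px,.162,K,R,t)-c))
print(K)
E
python3 go.py .5705 -.1500 .180 26
```

```text
[ 0.5701 -0.1495  0.162 ]
[ 0.5701 -0.1498  0.162 ]
0.02041517320004528
0.020466962262302837
0.02011955364068426
0.021533779176393805
[[296.24954162   0.         280.00546214]
 [  0.         296.24954162 211.45665914]
 [  0.           0.           1.        ]]
clk 7.7 pos [ 0.6112 -0.2375  0.1776] yaw 25.19 tilt(toolz) [-0.0175  0.0071 -0.9998] j6 -49.6 F [-0.84  0.73 -0.6 ] M [-0.008  0.02   0.025] w 0.0553
shift cm [ 9.653  0.041 -0.111] turn [-0.73 -0.8  -0.81]
```

Call:
step_arm:
  motion: "2 0 0.4 -0.35 -0.4 -0.4;3.5 0 0.6 -0.3 -0.3 -0.4;2.7 0 0.6 0 0 0;1.3 0 0.6 0 0 0;0 0 0 0 0 0"

```text
clock: 8.2
ee_pos: [0.5657, -0.1421, 0.1531]
ee_rot: [-1.654, -2.665, -0.001]
wrist_force: [-1.3, -0.3, 0.2]
grip_width: 0.0552
```

```bash
python3 go.py .5702 -.1497 .145 26
```

```text
clk 8.2 pos [ 0.5657 -0.1421  0.1531] yaw 26.35 tilt(toolz) [-0.0039  0.0032 -1.    ] j6 -44.1 F [-1.28 -0.27  0.24] M [ 0.011 -0.039  0.036] w 0.0552
shift cm [-0.882  0.07   0.802] turn [-0.12 -0.26  0.35]
```

Call:
step_arm:
  motion: "-0.88 0.07 0.4 -0.12 -0.26 0.35;0 0 0.4 0 0 0;0 0 0 0 0 0"

```text
clock: 8.5
ee_pos: [0.5709, -0.15, 0.1451]
ee_rot: [1.663, 2.663, 0.0]
wrist_force: [-0.5, 0.3, -0.5]
grip_width: 0.0553
```

```bash
python3 go.py .5702 -.1497 .135 26
```

```text
clk 8.5 pos [ 0.5709 -0.15    0.1451] yaw 26.05 tilt(toolz) [ 1.5e-03 -9.0e-04 -1.0e+00] j6 -44.3 F [-0.48  0.3  -0.51] M [-0.037  0.008 -0.004] w 0.0553
shift cm [ 0.057 -0.054  1.006] turn [0.06 0.09 0.05]
```

Call:
step_arm:
  motion: "0.06 -0.06 0.5 0.06 0.09 0;0 0 0.1 0 0 0"

```text
clock: 8.7
ee_pos: [0.5703, -0.1507, 0.1384]
ee_rot: [-1.665, -2.664, 0.0]
wrist_force: [-0.2, 0.3, 0.2]
grip_width: 0.0554
```

```bash
python3 go.py .5702 -.1497 .135 26;python3 capt.py side s7; python3 capt.py scene c7
python3 - <<'E'
from h import *
a=cv2.imread("pics/s7.png")[110:210,230:330]
b=cv2.imread("pics/c7.png")[150:250,215:315]
f=lambda i:cv2.resize(i,(400,400),interpolation=3)
cv2.imwrite("pics/z7.png",np.hstack([f(a),f(b)]))
E
```

```text
clk 8.7 pos [ 0.5703 -0.1507  0.1384] yaw 25.97 tilt(toolz) [-3.e-04  1.e-04 -1.e+00] j6 -44.4 F [-0.22  0.3   0.23] M [0.    0.075 0.048] w 0.0554
shift cm [0.101 0.033 0.343] turn [-0.02 -0.01 -0.03]
```

View pics/z7.png

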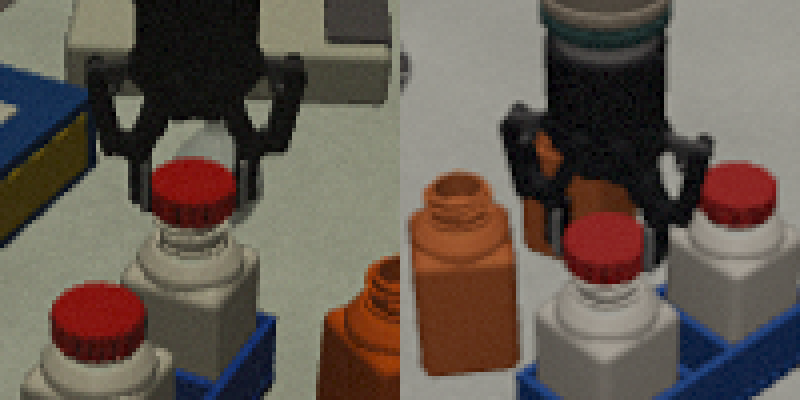

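Call:
step_arm:
  motion: "0.1 0.03 0.15 0 0 0;0 0 0.12 0 0 0"

```text
clock: 9.0
ee_pos: [0.5706, -0.1499, 0.1366]
ee_rot: [1.665, 2.663, 0.0]
wrist_force: [-0.3, 0.2, -0.1]
grip_width: 0.0552
```

```bash
python3 go.py .5702 -.1497 .131 26
```

```text
clk 9.0 pos [ 0.5706 -0.1499  0.1366] yaw 25.96 tilt(toolz) [ 1.2e-03 -4.0e-04 -1.0e+00] j6 -44.3 F [-0.3   0.18 -0.06] M [ 0.045  0.022 -0.02 ] w 0.0552
shift cm [ 0.033 -0.03   0.56 ] turn [ 0.05  0.05 -0.04]
```

Call:
step_arm:
  motion: "0.03 -0.04 0.2 0.05 0.05 0;0 -0.02 0.15 0 0 0"

```text
clock: 9.2
ee_pos: [0.57, -0.1498, 0.133]
ee_rot: [1.665, 2.663, 0.0]
wrist_force: [-0.2, -0.3, 0.1]
grip_width: 0.0551
```

Call:
step_arm:
  motion: "0 -0.02 0.15 0 0 0;0 -0.02 0.12 0 0 0"

```text
clock: 9.4
ee_pos: [0.5696, -0.15, 0.1301]
ee_rot: [1.665, 2.663, 0.0]
wrist_force: [-0.1, 1.1, 4.9]
grip_width: 0.0556
```

```bash
python3 go.py .5702 -.1497 .131 26
```

```text
clk 9.4 pos [ 0.5696 -0.15    0.1301] yaw 25.97 tilt(toolz) [ 4.e-04 -1.e-04 -1.e+00] j6 -44.3 F [-0.05  1.13  4.88] M [0.07  0.039 0.084] w 0.0556
shift cm [-0.003  0.065 -0.091] turn [ 0.02  0.02 -0.03]
```

Call:
step_arm:
  motion: "0 0.04 0.05 0 0 -4;0 0.02 0.05 0 0 -4"

```text
clock: 9.6
ee_pos: [0.5706, -0.1498, 0.1306]
ee_rot: [1.469, 2.774, 0.001]
wrist_force: [-0.8, 0.4, 2.9]
grip_width: 0.055
```

```bash
python3 go.py .5702 -.1497 .131 26
```

```text
clk 9.6 pos [ 0.5706 -0.1498  0.1306] yaw 34.18 tilt(toolz) [ 2.4e-03 -8.0e-04 -1.0e+00] j6 -52.5 F [-0.75  0.42  2.92] M [ 0.049  0.185 -0.018] w 0.055
shift cm [ 0.032 -0.026 -0.045] turn [0.09 0.11 8.18]
```

Riding up with about 3 N. I'll continue.

Call:
step_arm:
  motion: "0.02 -0.03 0.05 0.09 0.11 -4;0 -0.01 0.05 0 0 -4"

```text
clock: 9.8
ee_pos: [0.5706, -0.1499, 0.1309]
ee_rot: [1.264, 2.874, 0.0]
wrist_force: [-0.6, 0.8, 2.5]
grip_width: 0.0551
```

Call:
step_arm:
  motion: "0 -0.01 0.05 0.03 0.03 -4;0 -0.01 0.05 0.03 0.03 -4"

```text
clock: 10.0
ee_pos: [0.571, -0.15, 0.1311]
ee_rot: [1.051, 2.958, -0.0]
wrist_force: [0.1, 0.6, 1.4]
grip_width: 0.0557
```

```bash
python3 go.py .5702 -.1497 .131 26
```

```text
clk 10.0 pos [ 0.571  -0.15    0.1311] yaw 50.88 tilt(toolz) [ 0.0024 -0.0011 -1.    ] j6 -69.2 F [0.14 0.62 1.45] M [ 0.061 -0.13  -0.018] w 0.0557
shift cm [ 0.082 -0.024  0.006] turn [ 0.07  0.14 24.88]
```

Call:
step_arm:
  motion: "0.06 -0.02 0.07 0.07 0.14 -4;0.01 0 0.06 0.02 0.03 -4"

```text
clock: 10.2
ee_pos: [0.5708, -0.1498, 0.1304]
ee_rot: [0.833, 3.028, -0.001]
wrist_force: [-1.1, 0.2, 0.7]
grip_width: 0.0557
```

```bash
python3 go.py .5702 -.1497 .131 26
```

```text
clk 10.2 pos [ 0.5708 -0.1498  0.1304] yaw 59.23 tilt(toolz) [ 7.e-04 -9.e-04 -1.e+00] j6 -77.5 F [-1.13  0.2   0.71] M [-0.021  0.08   0.015] w 0.0557
shift cm [ 0.051 -0.023 -0.056] turn [-1.000e-02  7.000e-02  3.323e+01]
```

Call:
step_arm:
  motion: "0.04 -0.02 0.1 0 0.05 0;0 0 0.1 0 0 0"

```text
clock: 10.4
ee_pos: [0.5702, -0.1499, 0.1285]
ee_rot: [0.835, 3.028, -0.001]
wrist_force: [-0.7, -0.7, -0.2]
grip_width: 0.0554
```

No resistance below the ledge, so it is past the start. I'll follow it down gently.

Call:
step_arm:
  motion: "0 0 0.12 0 0 0;0 0 0.12 0 0 0"

```text
clock: 10.6
ee_pos: [0.57, -0.1499, 0.1258]
ee_rot: [-0.839, -3.027, 0.001]
wrist_force: [-1.0, -0.6, 5.2]
grip_width: 0.0556
```

Call:
step_arm:
  motion: "0 0 0.1 0 0 0;0 0 0.08 0 0 0"

```text
clock: 10.8
ee_pos: [0.5704, -0.15, 0.1258]
ee_rot: [0.841, 3.025, -0.002]
wrist_force: [-2.4, 0.5, 4.6]
grip_width: 0.0558
```

```bash
python3 go.py .5702 -.1497 .125 59
```

```text
clk 10.8 pos [ 0.5704 -0.15    0.1258] yaw 58.95 tilt(toolz) [ 0.0012 -0.0014 -1.    ] j6 -77.2 F [-2.41  0.49  4.62] M [ 0.015  0.498 -0.025] w 0.0558
shift cm [0.032 0.02  0.082] turn [-0.03  0.1  -0.05]
```

Call:
step_arm:
  motion: "0.03 0.02 0.06 0 0.08 5;0 0 0.06 0.01 0.03 5;0 0 0.06 0 0.03 5"

```text
clock: 11.1
ee_pos: [0.5702, -0.15, 0.1251]
ee_rot: [1.243, 2.885, -0.002]
wrist_force: [-1.8, 0.5, 3.2]
grip_width: 0.0553
```

```bash
python3 go.py .5702 -.1499 .125 59
```

```text
clk 11.1 pos [ 0.5702 -0.15    0.1251] yaw 43.37 tilt(toolz) [-3.e-04 -1.e-03 -1.e+00] j6 -61.7 F [-1.78  0.5   3.21] M [-0.015  0.353 -0.023] w 0.0553
shift cm [0.011 0.009 0.006] turn [ -0.06   0.02 -15.63]
```

Call:
step_arm:
  motion: "0.01 0.02 0.06 0 0.03 6;0 0.02 0.06 0 0.03 6;0 0.02 0.06 0 0.03 6;0 0.02 0.06 0 0.03 6"

```text
clock: 11.5
ee_pos: [0.5708, -0.1497, 0.1238]
ee_rot: [-1.841, -2.545, 0.001]
wrist_force: [-2.6, 0.3, 2.2]
grip_width: 0.0554
```

```bash
python3 go.py .5702 -.1499 .125 19.5
```

```text
clk 11.5 pos [ 0.5708 -0.1497  0.1238] yaw 18.25 tilt(toolz) [-8.e-04  1.e-04 -1.e+00] j6 -36.5 F [-2.64  0.31  2.23] M [0.093 0.409 0.021] w 0.0554
shift cm [-0.001 -0.059 -0.12 ] turn [-0.04 -0.02 -1.25]
```

Call:
step_arm:
  motion: "0 -0.06 0.06 0 0.01 6;0 -0.02 0.06 0 0.02 6;0 -0.02 0.06 0 0.02 6;0 -0.02 0.06 0 0.02 6"

```text
clock: 11.9
ee_pos: [0.5706, -0.1501, 0.1226]
ee_rot: [2.35, 2.083, 0.004]
wrist_force: [-0.4, -0.1, 2.7]
grip_width: 0.0553
```

```bash
python3 go.py .5702 -.1499 .1225 -6
```

```text
clk 11.9 pos [ 0.5706 -0.1501  0.1226] yaw -6.9 tilt(toolz) [ 2.5e-03  7.0e-04 -1.0e+00] j6 -11.5 F [-0.37 -0.12  2.73] M [-0.039  0.082 -0.007] w 0.0553
shift cm [ 0.01  -0.042  0.013] turn [ 0.14 -0.05 -0.9 ]
```

Call:
step_arm:
  motion: "0.01 -0.04 0.06 0.14 -0.05 6;0 -0.01 0.06 0.03 0 6;0 -0.01 0.06 0.03 0 6;0 -0.01 0.06 0.03 0 6"

```text
clock: 12.3
ee_pos: [0.5707, -0.1499, 0.1206]
ee_rot: [2.748, 1.522, 0.002]
wrist_force: [-0.3, 0.4, -0.2]
grip_width: 0.0553
```

```bash
python3 go.py .5702 -.1499 .121 -31
```

```text
clk 12.3 pos [ 0.5707 -0.1499  0.1206] yaw -32.06 tilt(toolz) [ 9.e-04  4.e-04 -1.e+00] j6 13.7 F [-0.29  0.39 -0.22] M [ 0.009 -0.003  0.068] w 0.0553
shift cm [-0.033 -0.043 -0.037] turn [ 0.03 -0.05 -1.06]
```

Call:
step_arm:
  motion: "-0.03 -0.03 0.05 0.03 -0.05 6;0 -0.01 0.05 0.02 0 6;0 -0.01 0.05 0.02 0 6;0 -0.01 0.05 0.02 0 6"

```text
clock: 12.7
ee_pos: [0.5709, -0.1496, 0.1187]
ee_rot: [-3.014, -0.887, -0.003]
wrist_force: [0.3, -0.3, 4.6]
grip_width: 0.0553
```

```bash
python3 go.py .5702 -.1499 .121 -57
```

```text
clk 12.7 pos [ 0.5709 -0.1496  0.1187] yaw -57.2 tilt(toolz) [ 1.6e-03  6.0e-04 -1.0e+00] j6 38.9 F [ 0.34 -0.26  4.59] M [-0.061  0.022 -0.002] w 0.0553
shift cm [-0.076 -0.019 -0.228] turn [ 0.02 -0.09 -0.2 ]
```

Call:
step_arm:
  motion: "-0.05 -0.02 0.05 0.02 -0.09 6;-0.01 0 0.05 0 -0.03 6"

```text
clock: 12.9
ee_pos: [0.5711, -0.15, 0.1188]
ee_rot: [3.091, 0.551, 0.003]
wrist_force: [-0.7, 0.3, 1.4]
grip_width: 0.0555
```

Call:
step_arm:
  motion: "-0.02 0 0.05 0 -0.03 6;-0.01 0 0.05 0 -0.03 6"

```text
clock: 13.1
ee_pos: [0.5716, -0.1504, 0.1188]
ee_rot: [3.132, 0.209, 0.005]
wrist_force: [-0.3, -0.4, 2.1]
grip_width: 0.0552
```

```bash
python3 go.py .5702 -.1499 .118 -82
```

```text
clk 13.1 pos [ 0.5716 -0.1504  0.1188] yaw -82.36 tilt(toolz) [ 0.0036 -0.0021 -1.    ] j6 64.1 F [-0.31 -0.43  2.07] M [-0.078  0.108  0.027] w 0.0552
shift cm [-0.128 -0.072  0.076] turn [ 0.15 -0.19 -0.36]
```

Call:
step_arm:
  motion: "-0.1 -0.06 0.06 0.15 -0.19 6;-0.02 -0.02 0.06 0.04 -0.04 6"

```text
clock: 13.3
ee_pos: [0.5712, -0.1502, 0.1188]
ee_rot: [-3.139, 0.136, -0.004]
wrist_force: [0.8, -1.0, 2.4]
grip_width: 0.0554
```

```bash
python3 go.py .5702 -.1499 .118 -94
```

```text
clk 13.3 pos [ 0.5712 -0.1502  0.1188] yaw -94.95 tilt(toolz) [ 2.4e-03 -1.0e-04 -1.0e+00] j6 76.6 F [ 0.81 -0.95  2.37] M [-0.089  0.071  0.008] w 0.0554
shift cm [-0.099 -0.017  0.076] turn [-0.01 -0.14 -0.95]
```

Call:
step_arm:
  motion: "-0.07 -0.02 0.05 0 -0.14 5;-0.02 0 0.05 0 -0.04 5"

```text
clock: 13.5
ee_pos: [0.5712, -0.1503, 0.1188]
ee_rot: [3.113, -0.423, 0.003]
wrist_force: [1.1, -1.4, 2.1]
grip_width: 0.0557
```

```bash
python3 go.py .5702 -.1499 .118 -105
```

```text
clk 13.5 pos [ 0.5712 -0.1503  0.1188] yaw -105.47 tilt(toolz) [ 2.1e-03 -8.0e-04 -1.0e+00] j6 87.2 F [ 1.06 -1.37  2.11] M [-0.111  0.023  0.088] w 0.0557
shift cm [-0.104 -0.01   0.075] turn [ 0.01 -0.13 -0.47]
```

Call:
step_arm:
  motion: "-0.06 -0.02 0.05 0 -0.13 5;-0.02 0 0.05 0 -0.04 5"

```text
clock: 13.7
ee_pos: [0.5713, -0.1503, 0.1187]
ee_rot: [3.061, -0.704, 0.004]
wrist_force: [0.2, 0.3, 2.8]
grip_width: 0.0555
```

```bash
python3 go.py .5702 -.1499 .118 -116
```

```text
clk 13.7 pos [ 0.5713 -0.1503  0.1187] yaw -115.92 tilt(toolz) [ 0.0021 -0.0011 -1.    ] j6 97.6 F [0.18 0.31 2.84] M [0.084 0.12  0.407] w 0.0555
shift cm [-0.119  0.016  0.07 ] turn [ 0.   -0.13  0.08]
```

Call:
step_arm:
  motion: "-0.05 0 0.05 0 -0.13 4;-0.02 0 0.05 0 -0.04 4"

```text
clock: 13.9
ee_pos: [0.5715, -0.1507, 0.1187]
ee_rot: [3.001, -0.924, 0.004]
wrist_force: [-1.7, -4.5, 3.3]
grip_width: 0.0554
```

```bash
python3 go.py .5702 -.1499 .118 -124
```

```text
clk 13.9 pos [ 0.5715 -0.1507  0.1187] yaw -124.21 tilt(toolz) [ 0.002  -0.0019 -1.    ] j6 105.9 F [-1.74 -4.49  3.26] M [-0.572  0.394  1.611] w 0.0554
shift cm [-0.152  0.01   0.073] turn [ 0.02 -0.16 -0.21]
```

Call:
step_arm:
  motion: "-0.05 0 0.05 0 -0.1 3"

```text
clock: 14.0
ee_pos: [0.5712, -0.1506, 0.1188]
ee_rot: [2.976, -1.003, 0.002]
wrist_force: [-3.2, 0.6, 2.8]
grip_width: 0.0552
```

```bash
python3 go.py .5702 -.1499 .118 -127; python3 capt.py wrist w8; python3 capz.py w8 .165;  python3 capt.py side s8; python3 capt.py scene c8
python3 - <<'E'
from h import *
a=cv2.imread("pics/s8.png")[110:210,230:330]
b=cv2.imread("pics/c8.png")[150:250,215:315]
f=lambda i:cv2.resize(i,(400,400),interpolation=3)
cv2.imwrite("pics/z8.png",np.hstack([f(a),f(b)]))
E
```

```text
clk 14.0 pos [ 0.5712 -0.1506  0.1188] yaw -127.24 tilt(toolz) [ 0.001  -0.0018 -1.    ] j6 108.9 F [-3.17  0.58  2.81] M [0.142 0.438 1.427] w 0.0552
shift cm [-0.126  0.004  0.08 ] turn [ 0.05 -0.11 -0.24]
w8 top z med 0.1656 slope [-0.0083  0.0054] enclosing [ 570.79 -150.42] bbox [ 0.5713 -0.1503  0.1654] [0.0546 0.0561 0.0045]
```

View pics/z8.png

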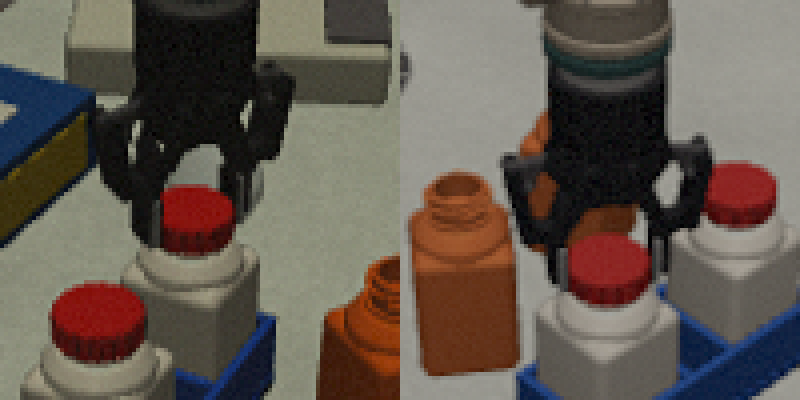

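View pics/w8.png

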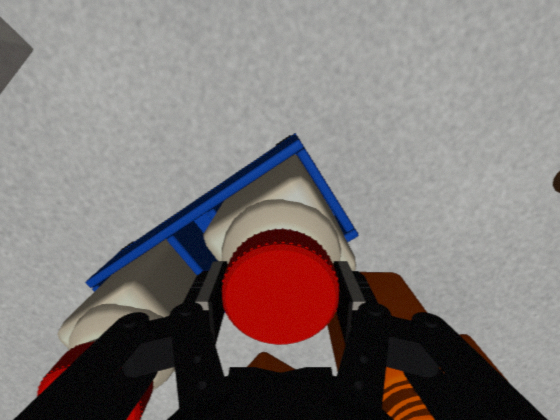

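Call:
step_arm:
  motion: "0 0 0.03 0 0 0;0 0 0.03 0 0 0;0 0 0.03 0 0 0;0 0 0.03 0 0 0"
  fingers: 0.1

```text
clock: 14.55
ee_pos: [0.5713, -0.1502, 0.1163]
ee_rot: [-2.978, 0.999, -0.001]
wrist_force: [-1.7, 0.5, 0.3]
grip_width: 0.0772
```

```bash
python3 go.py .5702 -.1499 .118 -127; python3 capt.py wrist w9; python3 capz.py w9 .165
```

```text
clk 14.55 pos [ 0.5713 -0.1502  0.1163] yaw -127.09 tilt(toolz) [ 9.e-04 -2.e-04 -1.e+00] j6 108.8 F [-1.72  0.5   0.31] M [ 0.004 -0.032 -0.021] w 0.0772
shift cm [-0.1    0.042 -0.17 ] turn [-0.02 -0.05 -0.09]
w9 top z med 0.1656 slope [-0.0068  0.0067] enclosing [ 570.24 -150.18] bbox [ 0.5707 -0.1503  0.1653] [0.0548 0.056  0.0044]
```

View pics/w9.png

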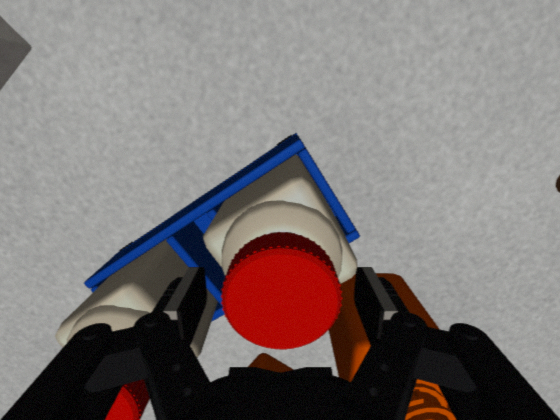

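Cap sits level with its top at about 165 mm. I'll grip again lightly to check it is against the stop and not just slipping.

Call:
step_arm:
  motion: "-0.06 0.02 -0.15 0 0 0;0 0 0.03 0 0 0"

```text
clock: 14.8
ee_pos: [0.5706, -0.15, 0.1174]
ee_rot: [-2.978, 0.999, -0.001]
wrist_force: [-0.4, 0.2, -0.2]
grip_width: 0.0771
```

Call:
step_arm:
  motion: "-0.02 0 0.04 0 0 0;-0.02 0 0.04 0 0 0;-0.02 0 0.04 0 0 0;-0.02 0 0.04 0 0 0"
  fingers: 1

```text
clock: 15.2
ee_pos: [0.5703, -0.1502, 0.1173]
ee_rot: [2.978, -1.0, 0.005]
wrist_force: [-0.5, -0.4, 2.4]
grip_width: 0.0553
```

Call:
step_arm:
  motion: "-0.02 0 0.04 0 -0.03 4"

```text
clock: 15.3
ee_pos: [0.5704, -0.1502, 0.1173]
ee_rot: [2.941, -1.102, 0.006]
wrist_force: [2.0, 1.6, 3.1]
grip_width: 0.0556
```

```bash
python3 go.py .5706 -.1502 .118 -127
```

```text
clk 15.3 pos [ 0.5704 -0.1502  0.1173] yaw -131.09 tilt(toolz) [ 0.0031 -0.0017 -1.    ] j6 112.8 F [1.96 1.59 3.1 ] M [ 0.763 -0.396  0.932] w 0.0556
shift cm [ 0.02  -0.015 -0.074] turn [-0.03 -0.2  -4.09]
```

Call:
step_arm:
  motion: "0 0 0.04 0 -0.1 4"

```text
clock: 15.4
ee_pos: [0.5708, -0.1496, 0.1173]
ee_rot: [-2.901, 1.203, -0.005]
wrist_force: [1.8, 1.0, 2.9]
grip_width: 0.0554
```

Call:
step_arm:
  motion: "0 0 0.04 0 -0.1 4"

```text
clock: 15.5
ee_pos: [0.5713, -0.1495, 0.1173]
ee_rot: [-2.856, 1.303, -0.004]
wrist_force: [-3.1, -2.6, 3.1]
grip_width: 0.0554
```

```bash
python3 go.py .5706 -.1502 .118 -127
```

```text
clk 15.5 pos [ 0.5713 -0.1495  0.1173] yaw -139.06 tilt(toolz) [ 3.4e-03  6.0e-04 -1.0e+00] j6 120.8 F [-3.09 -2.64  3.15] M [-0.413  0.486  0.059] w 0.0554
shift cm [ 0.002  0.1   -0.068] turn [ -0.16  -0.12 -12.06]
```

Call:
step_arm:
  motion: "0 0 0.04 0 0 3"

```text
clock: 15.6
ee_pos: [0.5711, -0.1497, 0.1173]
ee_rot: [-2.821, 1.381, -0.004]
wrist_force: [-4.8, -2.1, 4.7]
grip_width: 0.0557
```

```bash
python3 go.py .5706 -.1502 .118 -127; python3 capt.py wrist w10; python3 capz.py w10 .165; python3 go.py
```

```text
clk 15.6 pos [ 0.5711 -0.1497  0.1173] yaw -142.16 tilt(toolz) [ 2.7e-03 -1.0e-04 -1.0e+00] j6 123.9 F [-4.76 -2.06  4.74] M [-0.293  0.923  0.744] w 0.0557
shift cm [ 0.009  0.068 -0.068] turn [ -0.11  -0.11 -15.16]
w10 top z med 0.1656 slope [-0.0054  0.0072] enclosing [ 570.77 -149.47] bbox [ 0.5713 -0.1497  0.1654] [0.0553 0.0558 0.0046]
clk 15.65 pos [ 0.5711 -0.1498  0.1173] yaw -142.32 tilt(toolz) [ 2.8e-03 -2.0e-04 -1.0e+00] j6 124.0 F [-3.47 -1.41  4.34] M [-0.312  0.565 -0.039] w 0.0554
```

Call:
step_arm:
  motion: "0 0 0.03 0 0 0;0 0 0.03 0 0 0;0 0 0.03 0 0 0;0 0 0.03 0 0 0"
  fingers: 0.05

```text
clock: 16.05
ee_pos: [0.5711, -0.1492, 0.1148]
ee_rot: [-2.82, 1.379, -0.002]
wrist_force: [0.1, 0.1, -0.2]
grip_width: 0.0813
```

```bash
python3 go.py .5706 -.1502 .118 -142;python3 capt.py wrist w11; python3 capz.py w11 .165
```

```text
clk 16.05 pos [ 0.5711 -0.1492  0.1148] yaw -142.12 tilt(toolz) [ 0.0023  0.0012 -1.    ] j6 123.8 F [ 0.08  0.15 -0.18] M [-0.05   0.013  0.034] w 0.0813
shift cm [ 0.051  0.097 -0.322] turn [-0.15 -0.03 -0.12]
w11 top z med 0.1656 slope [-0.0053  0.0056] enclosing [ 570.74 -149.73] bbox [ 0.5706 -0.1497  0.1655] [0.0558 0.0562 0.0047]
```

Call:
step_arm:
  motion: "0.05 0.05 -1.5 0 0 0;0 0 -3 0 0 0;0 0 -4 0 0 0;0 0 -4 0 0 0;0 0 -2 0 0 0;0 0 0 0 0 0"

```text
clock: 16.7
ee_pos: [0.5699, -0.15, 0.2696]
ee_rot: [-2.821, 1.377, -0.004]
wrist_force: [0.3, 0.1, 0.8]
grip_width: 0.0812
```

```bash
python3 go.py .61 -.24 .24 25;python3 capt.py wrist w12; python3 capt.py side s12;python3 capt.py scene c12;  python3 - <<'E'
from h import *
for n in ["w12","s12","c12"]:
    p,d,K,R,t=load(n+".npz");W=cloud(d,K,R,t);p=p.astype(int)
    m=((p[...,0]>80)&(p[...,1]<60)&(p[...,2]<60)&(p[...,0]>2.5*p[...,1]))
    for nm,c in (("ours",(.5705,-.15)),("closed",(.5775,-.021))):
        q=W[m&(np.hypot(W[...,0]-c[0],W[...,1]-c[1])<.02)&(W[...,2]>.15)]
        print(n,nm,len(q),np.median(q[:,2]) if len(q) else None, q.mean(0) if len(q) else 0)
E
```

```text
clk 16.7 pos [ 0.5699 -0.15    0.2696] yaw -142.05 tilt(toolz) [ 0.0033  0.0012 -1.    ] j6 123.7 F [0.31 0.06 0.79] M [-0.032  0.021  0.016] w 0.0812
shift cm [9.566 2.381 2.962] turn [ 6.0000e-02 -2.9000e-01 -1.6705e+02]
w12 ours 1324 0.16565278346332907 [ 0.5706077  -0.15035947  0.16626644]
w12 closed 425 0.1656114370162029 [ 0.57011689 -0.02665242  0.16562767]
s12 ours 99 0.1655762290397223 [ 0.57072371 -0.1504445   0.16547505]
s12 closed 135 0.16590161206118725 [ 0.57751414 -0.02036541  0.16576696]
c12 ours 108 0.1670317648409575 [ 0.5697818  -0.15002279  0.16691253]
c12 closed 85 0.16714138411290708 [ 0.57796925 -0.02127435  0.1672099 ]
```

View pics/w12.png

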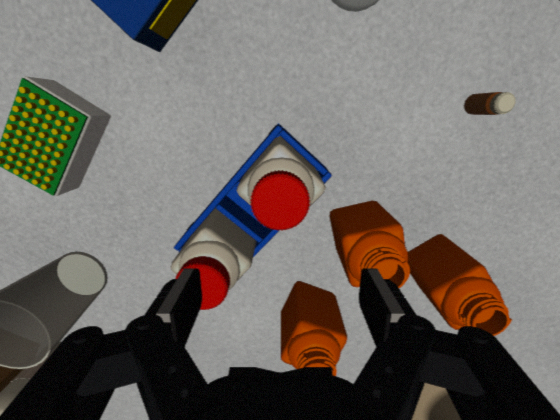

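View pics/s12.png

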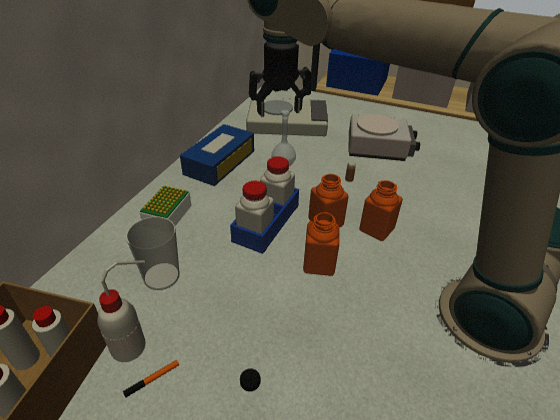

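```bash
python3 -c "
from workcell import *
print(job_done(), get_obs()['clock'])"
```

```text
the job is handed in; nothing more can be done
the job is handed in; nothing more can be done
```

The red cap is back on the open bottle and screwed home. I handed the job in at about 17 s, with the gripper released and clear above the rack.

- **Grasp:** My first try closed on air above the cap. The cameras showed the fingertips about 27 mm (shut) to 39 mm (open) short of the reported TCP. I allowed for that and gripped the cap properly on the second try.
- **Thread start:** I set the cap square on the thread with about 5 N. Turning it backwards about 33° (2–3 N at first, about 1 N by the end), it rode up roughly 1 mm. The resistance then went, and I followed it down about 5.5 mm with a push of about 5 N.
- **Screwing down:** I turned it clockwise about 180°, with vertical force staying under 5 N in the readings. Turning torque rose from 0.4 to 1.6 N·m and levelled off.
- **Stop check:** I gripped it again to test the stop. The cap top did not drop any further while the torque swung between about 0 and 0.9 N·m. I take that as the fingers slipping on a blocked cap, but I did not see the end stop directly.
- **Final checks:** All three cameras put the cap top within 0.4 mm of the closed bottle's cap, about 165 mm after correcting for camera offset. It looks level and centred, the bottle is standing in the rack, and nothing else in the final side and wrist pictures looks moved.
- **Unconfirmed:** I could not measure any clear squeeze of the liner; it is within the roughly 0.5 mm camera error.

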